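# Fit the bar to the watch stand until its spring button clicks

## Task

Put the watch stand together: draw the square aluminium bar out from under the low oak riser and lay it down flat on the dresser clear of the riser, hole still upwards, and let go. Then take it again farther back, so that its open end is free, and slide its open end onto the stand's stub, going under the small dish, until the spring button pops up through the hole in the bar; let go and leave the bar on the stand. Do not knock over or shift the other things on the dresser.

Things in the scene. Friction and masses are not known exactly. Their poses are not given: they have to be found in the camera images.
- bar: Watch bar: square aluminium tube, 190 mm long, 34 x 34 mm outside, walls 3 mm, about 0.15 to 0.31 kg, open at one end (mouth), plugged black at the other (tail), a hole in one wall. Origin: centre of its underside. x: from mouth (-95 mm) to tail (+95 mm); z: out of the wall with the hole. Starts lying flat, hole wall up, tail end in the riser, 60 to 80 mm of its mouth end sticking out.
- bar_mouth (a point): Centre of the bar's open end, on its axis (17 mm above its underside). The opening is 28 x 28 mm.
- bar_tail (a point): Centre of the bar's closed end, on its axis.
- bar_hole (a point): Centre of the bar's rectangular hole, 24 mm along the bar by 16 mm across, 72 mm from the mouth; the point is level with the inner face of the upper wall (31 mm above the underside).
- riser: Low oak shelf box, fixed: 150 mm deep (x), 126 mm wide (y), 62 mm high, roof 10 mm thick, inside 110 mm wide and 52 mm high, closed sides and back, open only at the front, which faces its -x (front edge at x = -75 mm). Origin: centre of its underside. The bar lies partly in it; a tin stands on its roof.
- stand: Watch stand, fixed: marble plinth 140 (x) x 130 (y) x 18 mm high, an oak post at its rear (front face at x = +20 mm), a level steel stub from the post towards -x, and an oak dish on the post over the stub's root: 110 mm wide, x = -35 to +50 mm, underside 112 mm, rim 138 mm above the dresser; no gripper fits there. Origin: centre of the plinth's underside, z up.
- stub_tip (a point): Tip of the stub's rounded nose (x = -84 mm in the stand's frame), on the stub's axis, 70 mm above the dresser. The stub is 25 x 25 mm, its square part runs from the post to x = -72 mm. On the fitted bar the bar's x axis points along the stand's -x.
- catch_spot (a point): Middle of the spring button's place on the stub's top face, 82.5 mm above the dresser, 74 mm out from the post. The middle of the bar's hole belongs here (play about 2 mm either way): the bar's mouth is then 2 mm from the post and its underside 52 to 53 mm above the dresser.
- catch (a joint): Dark steel spring button on top of the stub, 10 mm wide, 19 mm along the stub, 6 mm proud, with a 25 degree ramp towards the stub's tip and a steep face to the post. 0 = fully out, 0.006 m = pressed flush. Spring 1.5 N at 0, 3.3 N when flush; sliding the bar over it takes about 5 to 12 N along the stub.
- tin: Lidded round aluminium tin, 67 mm across, 40 mm high, on the riser's roof towards its back. Origin: centre of its underside. A bystander.
- tray: Shallow white ceramic tray, fixed, 150 (x) x 270 (y) x 18 mm high, holding watch, ring cone and comb. Origin: centre of its underside. To its left (+y), out of the way, stands a shut oak jewellery box, fixed, 146 x 206 x 86 mm high.
- watch: Steel watch lying flat in the tray, 145 mm long, 11 mm high. Origin: centre of its underside. A bystander.
- cone: Glass ring cone in the tray, 52 mm wide foot, 88 mm high. Origin: centre of its underside. A bystander.
- comb: Black plastic comb in the tray, 150 mm long, 30 mm wide. Origin: underside. A bystander.
- perfume: Square amber glass scent bottle, 50 x 30 mm, 95 mm high with its cap, standing on the dresser. Origin: centre of its underside. A bystander.
- candle: White ceramic candle jar with an oak lid, 74 mm across, 87 mm high, standing on the dresser. Origin: centre of its underside. A bystander.
Not all that is in view belongs to the job. What is shaped like the riser but purple is not meant.

How it is judged:
By the outcome, as a careful person would: the job done as asked, in the order asked, and still so for the second after the job is handed in, with the robot touching nothing.
It also fails if it takes over 51 s, if anything falls off the work surface, if the arm or the gripper's body presses on something with over 40 N, if the wrist force passes 120 N, or if a joint passes its speed limit or range.

## Robot

A 6-joint arm with a two-finger parallel gripper is mounted at the origin on the work surface. World frame = base frame: x ahead of the robot, y to its left, z up, the work surface at z = 0. Lengths are in m, angles in rad, forces in N, time in s.
With the tool pointing down it reaches from about 0.35 to 0.775 m from the base axis. Payload 7.3 kg.
Tool frame: the origin (TCP) lies at the very end of the fingers, on their centre line; the grasp point (between the pads) lies 19 mm behind it; z points along the fingers, y is the line along which they close (so a half turn about z gives the same grasp; the last joint's range is limited). The gripper opens to 92 mm and grips with 3 to 60 N. Pads are 19 mm wide; open, the fingers measure 130 mm over their backs; the gripper's body (75 mm by 190 mm) begins 47 mm behind the grasp point.
Start: joints at [1.111, 0.342, 1.524, -0, 1.275, -0.146], TCP at [0.162, 0.499, 0.227] pointing down, gripper open.
Joint ranges: [-2.53, 2.53], [-0.77, 2.02], [0.04, 2.7], [-1, 4.14], [0.28, 2.66], [-3.11, 3.11]. Speed limits (rad/s): [2.57, 2.57, 3.14, 3.14, 3.14, 3.14].

## Interface

Orientations are given as [roll, pitch, yaw] about the fixed x, y, z axes, in that order (R = Rz(yaw) Ry(pitch) Rx(roll)).
In Python, from cell import robot gives the robot as it stands. The module is installed in compiled form; this text tells all that it offers.
- The arm moves only by the tool arm_command, never from a script. Its argument "moves" is a list of rows, each a list of 3 entries, a list of its own where there are three numbers: the shift along the tool's x, y, z in m, then the turn, a rotation vector about the tool's x, y, z in rad, then the finger opening in m, from 0 to 0.0918. In form: [[[dx, dy, dz], [ax, ay, az], claw], ...]. A call has exactly 5 rows; each row is the pose to reach, as a shift and turn from the pose commanded when the call began, along the tool's axes at that moment; what a row does not reach only later rows make up. A row lasts 1/10 s, in which the tool goes at most 50 mm and 8.59 degrees, less where a joint would pass 70% of its speed; a pose out of reach is approached as far as the arm can. A call with a gripper value outside its range is refused whole. The fingers move at their own pace and stop on an object; "squeeze" is the grip in N (left out, the last holds). Time passes only in rows, so rows that repeat a pose let the fingers close, or fill a call up. It gives the time, the measured TCP pose, the force, the opening and the grip force at its end, in the units of the state.
- robot.observe(): the state, without advancing time (a new reading comes with each control period).
- robot.read_camera(name): name is "scene" or "side" or "wrist"; returns the picture (400x640x3 uint8, red, green, blue); there is no depth.
- robot.camera_model(name): a dict with "fx", "fy", "cx", "cy" (pixels), "k1" (the pictures are not rectified: a ray, as slopes to the right and down, at radius r is drawn at 1 + k1 r^2 times it, then the intrinsics apply), "R" (3x3) and "t" (3): a world point X has camera coordinates R X + t. Camera axes: x right, y down, z forward; pixel columns grow to the right and rows downward; lengths in m; the calibration is good to about 2 mm. A picture is of the moment at which its call begins: read the wrist's pose just before it. camera_model takes no time and is no camera call; for the wrist camera it gives the pose at the moment of the call.
- robot.hand_in(): hands the job in; it is judged then, once.
The state is a dict: "time": time; "qpos": joint angles; "qvel": joint speeds; "joint_efforts": joint torques, N m; "tool_pos": TCP position; "tool_rot": TCP orientation; "contact_force": force on the tool from outside, world axes, zero at the start; "torque": the same for the moment, N m; "opening": finger opening in m; "grip_force": force on a finger pad.
Only numpy, scipy, OpenCV 4.12 (cv2) and the standard library are available. Lean on these libraries where they do the work, as an engineer would, in place of code of your own. Each camera call takes 0.05 s, during which the arm holds its last target. There are 200 camera calls.

## Working session

There is one attempt and no reset: what is moved stays moved. The work goes in short steps, Python scripts to look and compute and a tool call to move; the robot and the scene stay as the last step left them, time stands still between calls to the robot, and variables do not carry over. Pictures are saved under pics/ and viewed, at most 10 in all, crops included, and the job is handed in when it is done.

Besides the shell and the picture viewer there is one more tool, called after "Call:" in YAML: its name, and indented under it one key for each argument. arm_command: Moves the arm, as the interface text tells. Its arguments: {"type":"object","properties":{"moves":{"type":"array"},"squeeze":{"type":"number"}},"required":["moves"]}

```bash
mkdir -p pics
cat > h.py <<'E'
import numpy as np, cv2
from cell import robot
def snap(n,f):
    m=robot.camera_model(n); im=robot.read_camera(n)
    cv2.imwrite('pics/'+f,im[:,:,::-1]); return m,im
def ray(m,u,v):
    x,y=(u-m['cx'])/m['fx'],(v-m['cy'])/m['fy']; a,b=x,y
    for _ in range(20):
        s=1+m['k1']*(a*a+b*b); a,b=x/s,y/s
    R=np.array(m['R']);t=np.array(m['t'])
    return -R.T@t, R.T@np.array([a,b,1.])
def onz(m,u,v,z):
    o,d=ray(m,u,v); return o+d*(z-o[2])/d[2]
def proj(m,X):
    c=np.array(m['R'])@np.array(X)+np.array(m['t']);a,b=c[:2]/c[2];s=1+m['k1']*(a*a+b*b)
    return m['fx']*a*s+m['cx'],m['fy']*b*s+m['cy']
def tri(m1,p1,m2,p2):
    o1,d1=ray(m1,*p1);o2,d2=ray(m2,*p2)
    s=np.linalg.lstsq(np.c_[d1,-d2],o2-o1,rcond=None)[0]
    a,b=o1+d1*s[0],o2+d2*s[1]; return (a+b)/2,np.linalg.norm(a-b)
E
python3 - <<'E'
from h import *
for n in('scene','side'):
    m,_=snap(n,n+'0.png');print(n,{k:np.round(v,3).tolist() for k,v in m.items()})
print(robot.observe())
E
```

```text
scene {'fx': 444.056, 'fy': 444.056, 'cx': 324.453, 'cy': 203.628, 'k1': -0.08, 'R': [[0.001, 1.0, 0.016], [0.812, 0.008, -0.583], [-0.583, 0.014, -0.812]], 't': [-0.089, -0.385, 1.522]}
side {'fx': 463.618, 'fy': 463.618, 'cx': 320.159, 'cy': 200.25, 'k1': 0.005, 'R': [[-0.999, -0.047, -0.004], [-0.033, 0.769, -0.638], [0.033, -0.637, -0.77]], 't': [0.513, 0.021, 1.584]}
{'time': 0.1, 'qpos': array([ 1.11098099e+00,  3.42642837e-01,  1.52489629e+00,  1.56473392e-05,
        1.27540764e+00, -1.45995204e-01]), 'qvel': array([ 9.22914637e-04,  7.32999105e-04, -2.20495158e-03,  2.48556844e-04,
       -4.71046962e-05, -1.30102255e-03]), 'joint_efforts': array([ 1.63610363e-03, -4.32002449e+01, -2.44695801e+01,  7.18795834e-02,
        5.25895553e-02, -1.20371587e-05]), 'tool_pos': array([0.16187792, 0.49904871, 0.22612856]), 'tool_rot': array([-3.14025512e+00, -2.11796380e-04,  2.82776782e+00]), 'contact_force': array([-0.33470896,  0.11717296,  0.34762468]), 'torque': array([ 0.00812197, -0.00765552, -0.04008122]), 'grip_force': 0.0, 'opening': 0.09166853406544433}
```

View pics/scene0.png

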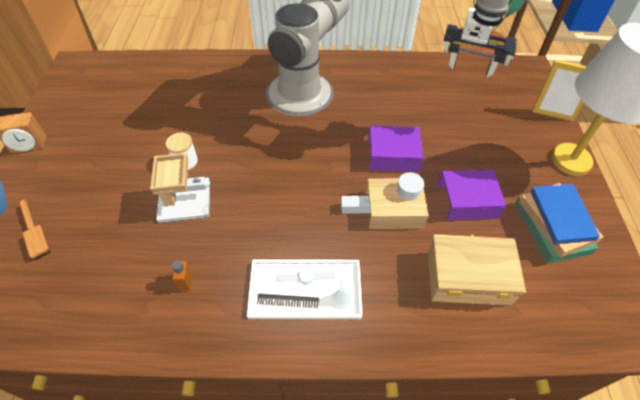

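View pics/side0.png

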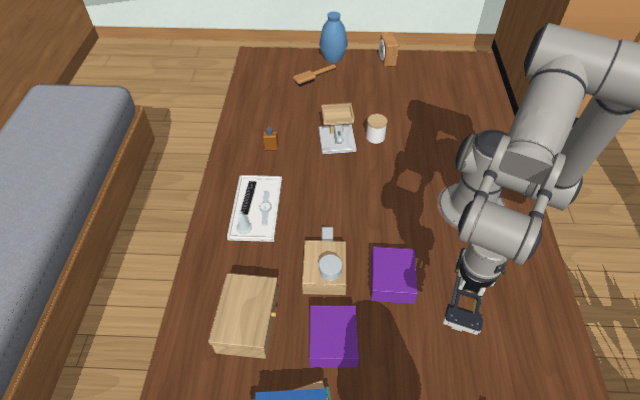

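The scene shows the real oak riser at about (398,203) with the tin on it; the bar sticks out to the image left at (355,204), towards -y. The purple look-alikes at (396,148) and (472,194) are not meant. The stand is at (183,195) with its stub pointing to +y, the candle at (182,152) and the perfume at (181,275). Next I confirm the riser in a crop and work out rough positions.

Run:
```python
from h import *
m=robot.camera_model('scene');s=robot.camera_model('side')
im=cv2.imread('pics/scene0.png')
a=cv2.resize(im[130:240,330:440],None,fx=3.6,fy=3.6,interpolation=2)
b=cv2.resize(im[130:240,135:245],None,fx=3.6,fy=3.6,interpolation=2)
cv2.imwrite('pics/crop1.png',np.hstack([a,b]))
for n,u,v,z in[('barmouthtop',342,196,.034),('barmouthtop2',342,207,.034),('bar/riser',369,197,.034),('candle',180,141,.087),('dishL',152,160,.138),('stub',209,183,.08),('perfume',180,266,.095),('riserFL',369,181,.062),('riserFR',370,214,.062),('tin',410,181,.102)]:
    print(n,onz(m,u,v,z).round(3))
for n,u,v,z in[('bartop',327,229,.034),('candle',376,120,.087)]: print(n,onz(s,u,v,z).round(3))
```

```text
barmouthtop [0.471 0.136 0.034]
barmouthtop2 [0.508 0.135 0.034]
bar/riser [0.473 0.21  0.034]
candle [ 0.318 -0.328  0.087]
dishL [ 0.435 -0.367  0.138]
stub [ 0.465 -0.223  0.08 ]
perfume [ 0.723 -0.249  0.095]
riserFL [0.439 0.21  0.062]
riserFR [0.549 0.206 0.062]
tin [0.47  0.313 0.102]
bartop [0.485 0.141 0.034]
candle [ 0.319 -0.333  0.087]
```

View pics/crop1.png

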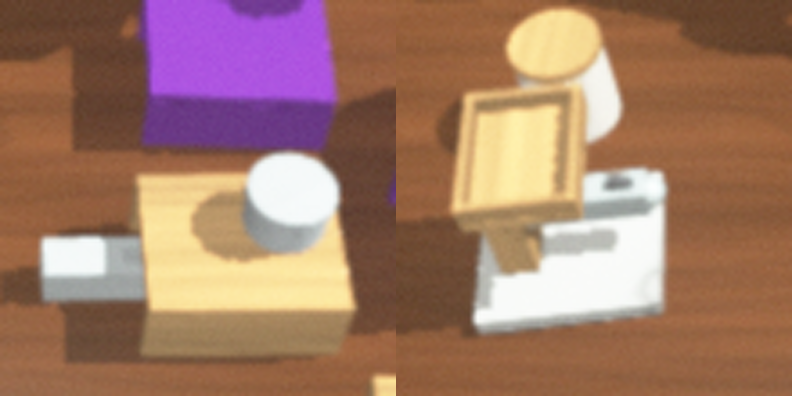

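The crop confirms the oak riser, with the tin on its roof and the bar's bright top face between crop points (42,237) and (105,277). On the stand, the stub points right with its dark button at crop (618,182). I'll move above the bar.

```bash
cat >> h.py <<'E'
from scipy.spatial.transform import Rotation as Ro
def go(p,yaw=np.pi/2,roll=np.pi):
    s=robot.observe(); R=Ro.from_euler('xyz',s['tool_rot']); T=Ro.from_euler('xyz',[roll,0,yaw])
    print('t',round(s['time'],2),'pos',s['tool_pos'].round(4),'rot',s['tool_rot'].round(4),'shift',R.inv().apply(np.array(p)-s['tool_pos']).round(4),'turn',(R.inv()*T).as_rotvec().round(4))
E
python3 -c "
from h import *
go([.489,.15,.2])"
```

```text
t 0.1 pos [0.1619 0.499  0.2261] rot [-3.1403e+00 -2.0000e-04  2.8278e+00] shift [-0.4189 -0.231   0.0263] turn [-1.300e-03  7.000e-04  1.257e+00]
```

Call:
arm_command:
  moves:
    - [[-0.042,-0.023,0.003],[0,0,0.13],0.08]
    - [[-0.084,-0.046,0.005],[0,0,0.26],0.08]
    - [[-0.126,-0.069,0.008],[0,0,0.39],0.08]
    - [[-0.168,-0.092,0.01],[0,0,0.52],0.08]
    - [[-0.21,-0.115,0.013],[0,0,0.63],0.08]

```text
time: 0.6
tool_pos: [0.3271, 0.3236, 0.2135]
tool_rot: [-3.142, -0.0, 2.193]
contact_force: [1.5, 0.8, -1.2]
opening: 0.0803
grip_force: 0.0
```

```bash
python3 -c "
from h import *
go([.489,.15,.2])"
```

```text
t 0.6 pos [0.3271 0.3236 0.2135] rot [-3.1415 -0.      2.1931] shift [-0.2354  0.0303  0.0135] turn [-1.000e-04 -0.000e+00  6.223e-01]
```

Tracking is exact.

Call:
arm_command:
  moves:
    - [[-0.047,0.006,0.003],[0,0,0.13],0.08]
    - [[-0.094,0.012,0.006],[0,0,0.26],0.08]
    - [[-0.141,0.018,0.009],[0,0,0.39],0.08]
    - [[-0.188,0.024,0.012],[0,0,0.51],0.08]
    - [[-0.235,0.03,0.0135],[0,0,0.6223],0.08]

```text
time: 1.1
tool_pos: [0.4892, 0.1507, 0.1997]
tool_rot: [-3.141, -0.0, 1.57]
contact_force: [1.2, 1.0, -0.4]
opening: 0.08
grip_force: 0.0
```

Run:
```python
from h import *
m,im=snap('wrist','w1.png'); go([.489,.15,.2])
print(np.array(m['R']).round(3).tolist(), (-np.array(m['R']).T@m['t']).round(3),m['k1'])
```

```text
t 1.15 pos [0.4941 0.1458 0.1995] rot [3.1386e+00 2.9000e-03 1.5613e+00] shift [ 0.0041 -0.0051 -0.0005] turn [ 0.0029  0.0029 -0.0095]
[[1.0, -0.0, -0.001], [0.0, -0.953, 0.304], [-0.001, -0.304, -0.953]] [0.488 0.235 0.359] -0.0559069669322708
```

View pics/w1.png

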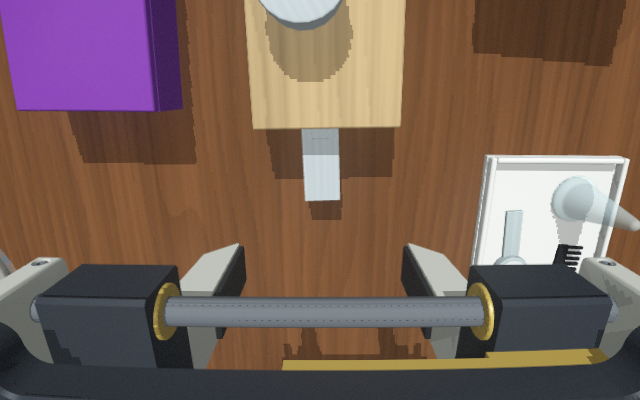

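The bar is seen at columns 302–341 with its mouth at row ~200, coming out of the riser front at row 128 (columns 253–401). The hole's near edge is faintly visible at row 139. I'll measure the edges.

Run:
```python
from h import *
# model at the time of the picture is lost; arm was at 1.1 s reading
m=robot.camera_model('wrist'); im=cv2.imread('pics/w1.png').astype(int)
# use exact model from before: recompute by taking a settled picture
m,i2=snap('wrist','w2.png'); im=i2.astype(int)
# bar is grey (r~b), wood is r>>b
g=(im.max(2)-im.min(2)<40)&(im.max(2)>120)
for v in range(100,225,8):
    r=np.where(g[v,270:380])[0]+270
    if len(r)>10: print(v,r.min(),r.max(),[onz(m,u,v,.034)[:2].round(4).tolist() for u in(r.min()-.5,r.max()+.5)])
c=[v for v in range(120,230) if g[v,320]]
print(c[0],c[-1],onz(m,320,c[-1]+.5,.034),onz(m,320,c[0],.034)); go([.489,.15,.2])
```

```text
124 295 332 [[0.4673, 0.2019], [0.5024, 0.2015]]
132 295 332 [[0.4671, 0.1946], [0.5024, 0.1942]]
140 296 332 [[0.4678, 0.1871], [0.5024, 0.1868]]
148 296 332 [[0.4675, 0.1796], [0.5024, 0.1793]]
156 296 333 [[0.4673, 0.172], [0.5033, 0.1717]]
164 297 333 [[0.468, 0.1643], [0.5033, 0.164]]
172 297 333 [[0.4677, 0.1565], [0.5033, 0.1562]]
180 298 334 [[0.4684, 0.1486], [0.5043, 0.1482]]
188 299 334 [[0.4692, 0.1405], [0.5043, 0.1402]]
122 194 [0.49005751 0.13370968 0.034     ] [0.49088817 0.2034534  0.034     ]
t 1.2 pos [0.4916 0.1484 0.1994] rot [3.1409e+00 1.3000e-03 1.5673e+00] shift [ 0.0016 -0.0026 -0.0006] turn [ 0.0007  0.0013 -0.0035]
```

Call:
arm_command:
  moves:
    - [[0.002,-0.0025,0.045],[0,0,-0.02],0.08]
    - [[0.002,-0.0025,0.09],[0,0,-0.02],0.08]
    - [[0.002,-0.0025,0.135],[0,0,-0.02],0.08]
    - [[0.002,-0.0025,0.17],[0,0,-0.02],0.08]
    - [[0.002,-0.0025,0.185],[0,0,-0.02],0.08]
  squeeze: 25

```text
time: 1.7
tool_pos: [0.483, 0.1547, 0.0119]
tool_rot: [-3.135, 0.001, 1.597]
contact_force: [1.1, 0.0, 1.0]
opening: 0.0801
grip_force: 0.0
```

Call:
arm_command:
  moves:
    - [[0,0,0.005],[0,0,0],0.08]
    - [[0,0,0.01],[0,0,0],0.08]
    - [[0,0,0.01],[0,0,0],0.08]
    - [[0,0,0.01],[0,0,0],0.08]
    - [[0,0,0.01],[0,0,0],0.05]

```text
time: 2.2
tool_pos: [0.4866, 0.1547, 0.0062]
tool_rot: [3.14, -0.0, 1.596]
contact_force: [-0.3, 0.3, -0.2]
opening: 0.0756
grip_force: 0.0
```

Call:
arm_command:
  moves:
    - [[0,0,0],[0,0,0],0.04]
    - [[0,0,0],[0,0,0],0.02]
    - [[0,0,0],[0,0,0],0.02]
    - [[0,0,0],[0,0,0],0.02]
    - [[0,0,0],[0,0,0],0.02]

```text
time: 2.7
tool_pos: [0.4859, 0.1545, 0.0052]
tool_rot: [-3.142, -0.0, 1.595]
contact_force: [1.2, 0.4, -0.1]
opening: 0.0366
grip_force: 0.7
```

Call:
arm_command:
  moves:
    - [[0,0,0],[0,0,0],0.02]
    - [[-0.005,0,0],[0,0,0],0.02]
    - [[-0.02,0,0],[0,0,0],0.02]
    - [[-0.04,0,0],[0,0,0],0.02]
    - [[-0.06,0,0],[0,0,0],0.02]

```text
time: 3.2
tool_pos: [0.4873, 0.0933, 0.0052]
tool_rot: [-3.142, -0.0, 1.596]
contact_force: [1.0, 0.8, 0.0]
opening: 0.0339
grip_force: 25.0
```

Call:
arm_command:
  moves:
    - [[-0.025,0,0],[0,0,0],0.02]
    - [[-0.05,0,0],[0,0,0],0.02]
    - [[-0.075,0,0],[0,0,0],0.02]
    - [[-0.1,0,0],[0,0,0],0.02]
    - [[-0.11,0,0],[0,0,0],0.02]

```text
time: 3.7
tool_pos: [0.4899, -0.0179, 0.0052]
tool_rot: [-3.142, 0.0, 1.593]
contact_force: [-0.2, 2.1, 0.9]
opening: 0.0339
grip_force: 25.0
```

Run:
```python
from h import *
go([.489,-.02,.2]); s=robot.observe(); print(s['opening'],s['grip_force'],s['contact_force'])
m,im=snap('scene','s1.png')
cv2.imwrite('pics/s1c.png',cv2.resize(im[110:260,130:450,::-1],None,fx=2.4,fy=2.4,interpolation=2))
```

```text
t 3.7 pos [ 0.4899 -0.0179  0.0052] rot [-3.1415e+00  1.0000e-04  1.5931e+00] shift [-0.0021 -0.001  -0.1948] turn [-0.      0.0001  0.0223]
0.03393769131066177 24.999600760638714 [-0.18891938  2.06600404  0.91176874]
```

View pics/s1c.png

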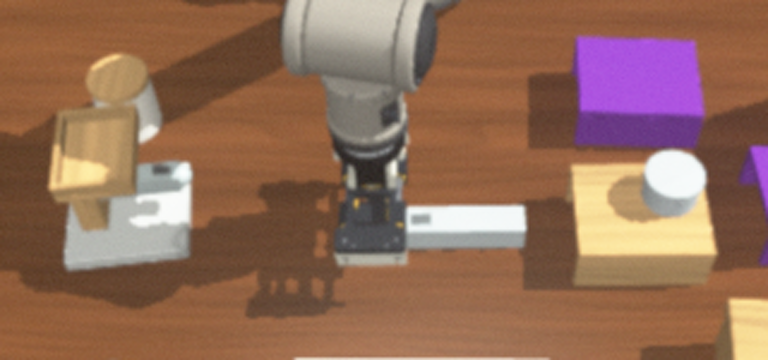

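The bar lies fully out: its tail is at crop (525,228), well clear of the riser front at crop x≈572, and the hole at crop (420,218) faces up. Now I release, rise and shift back towards the tail.

Call:
arm_command:
  moves:
    - [[0,0,0],[0,0,0],0.07]
    - [[0,0,0],[0,0,0],0.07]
    - [[0,0,0],[0,0,0],0.07]
    - [[0,0,0],[0,0,0],0.07]
    - [[0,0,-0.01],[0,0,0],0.07]

```text
time: 4.25
tool_pos: [0.4893, -0.0148, 0.0146]
tool_rot: [-3.139, -0.001, 1.597]
contact_force: [-0.6, 0.4, -0.1]
opening: 0.0681
grip_force: 0.0
```

Call:
arm_command:
  moves:
    - [[0,0,-0.045],[0,0,0],0.07]
    - [[0.02,0,-0.09],[0,0,0],0.07]
    - [[0.06,0,-0.12],[0,0,0],0.07]
    - [[0.1,0,-0.14],[0,0,0],0.07]
    - [[0.11,0,-0.14],[0,0,0],0.07]

```text
time: 4.75
tool_pos: [0.4887, 0.0978, 0.1591]
tool_rot: [3.134, -0.001, 1.599]
contact_force: [-0.4, -1.0, -0.8]
opening: 0.07
grip_force: 0.0
```

Call:
arm_command:
  moves:
    - [[0,0,0],[0,0,0],0.07]
    - [[0,0,0],[0,0,0],0.07]
    - [[0,0,0],[0,0,0],0.07]
    - [[0,0,0],[0,0,0],0.07]
    - [[0,0,0],[0,0,0],0.07]

```text
time: 5.25
tool_pos: [0.4874, 0.0936, 0.1547]
tool_rot: [-3.141, 0.0, 1.594]
contact_force: [-0.0, 1.0, -0.7]
opening: 0.0699
grip_force: 0.0
```

Run:
```python
from h import *
m,im=snap('wrist','w3.png'); go([.487,.09,.005]); sm,si=snap('scene','s2.png'); snap('side','d2.png')
```

```text
t 5.3 pos [0.4874 0.0938 0.1548] rot [-3.1408 -0.      1.5944] shift [-0.0038 -0.0004  0.1498] turn [-0.0008  0.      0.0236]
```

View pics/w3.png

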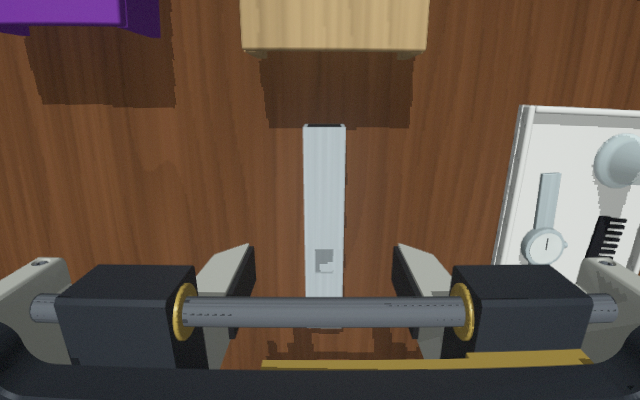

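The bar lies straight ahead: tail end at row ~126, columns 303–345, hole at (324,261), riser front at row 50. I'll measure it, then go and look at the stand from above before regripping.

Run:
```python
from h import *
m=robot.camera_model('wrist'); im=cv2.imread('pics/w3.png').astype(int)
g=(im.max(2)-im.min(2)<45)&(im.max(2)>110)
P=[]
for v in range(135,240,6):
    r=np.where(g[v,285:365])[0]+285; a,b=onz(m,r.min()-.5,v,.034),onz(m,r.max()+.5,v,.034); P.append(((a+b)/2)[:2]); w=b-a
P=np.array(P);k=np.polyfit(P[:,1],P[:,0],1);print('slope',k[0],'x at y=.093',np.polyval(k,.093),'width',w[0])
c=[v for v in range(100,240) if g[v,324]];print('tail',c[0],onz(m,324,c[0]-.5,.034)[:2],'hole',onz(m,324,261,.034)[:2])
go([.46,-.25,.27])
```

```text
slope -0.023079475580267298 x at y=.093 0.4864504887933134 width 0.03527272213419935
tail 127 [0.48541127 0.15217544] hole [0.4883933  0.03295982]
t 5.4 pos [0.4874 0.0941 0.155 ] rot [-3.1412e+00 -1.0000e-04  1.5948e+00] shift [-0.3433 -0.0357 -0.115 ] turn [-0.0004 -0.0001  0.024 ]
```

Call:
arm_command:
  moves:
    - [[-0.03,-0.003,-0.035],[0,0,0.024],0.07]
    - [[-0.075,-0.008,-0.05],[0,0,0.024],0.07]
    - [[-0.12,-0.012,-0.065],[0,0,0.024],0.07]
    - [[-0.165,-0.017,-0.08],[0,0,0.024],0.07]
    - [[-0.21,-0.022,-0.095],[0,0,0.024],0.07]

```text
time: 5.9
tool_pos: [0.4702, -0.1177, 0.251]
tool_rot: [3.141, 0.0, 1.572]
contact_force: [0.3, 0.5, -0.8]
opening: 0.0698
grip_force: 0.0
```

Call:
arm_command:
  moves:
    - [[-0.045,-0.004,-0.01],[0,0,0],0.07]
    - [[-0.09,-0.009,-0.02],[0,0,0],0.07]
    - [[-0.125,-0.013,-0.02],[0,0,0],0.07]
    - [[-0.133,-0.013,-0.02],[0,0,0],0.07]
    - [[-0.133,-0.013,-0.02],[0,0,0],0.07]

```text
time: 6.4
tool_pos: [0.4573, -0.25, 0.2697]
tool_rot: [-3.141, -0.001, 1.569]
contact_force: [-0.1, -0.1, 0.5]
opening: 0.0701
grip_force: 0.0
```

Call:
arm_command:
  moves:
    - [[0,0,0],[0,0,0],0.07]
    - [[0,0,0],[0,0,0],0.07]
    - [[0,0,0],[0,0,0],0.07]
    - [[0,0,0],[0,0,0],0.07]
    - [[0,0,0],[0,0,0],0.07]

```text
time: 6.9
tool_pos: [0.4579, -0.2485, 0.2703]
tool_rot: [3.141, -0.0, 1.572]
contact_force: [-0.8, 0.5, -0.5]
opening: 0.0698
grip_force: 0.0
```

Run:
```python
from h import *
m,im=snap('wrist','w4.png'); go([.487,.09,.005]); np.savez('w4.npz',**m)
```

```text
t 6.95 pos [ 0.4578 -0.2486  0.2703] rot [3.1415 0.     1.5722] shift [0.3386 0.0296 0.2653] turn [0.0001 0.     0.0014]
```

View pics/w4.png

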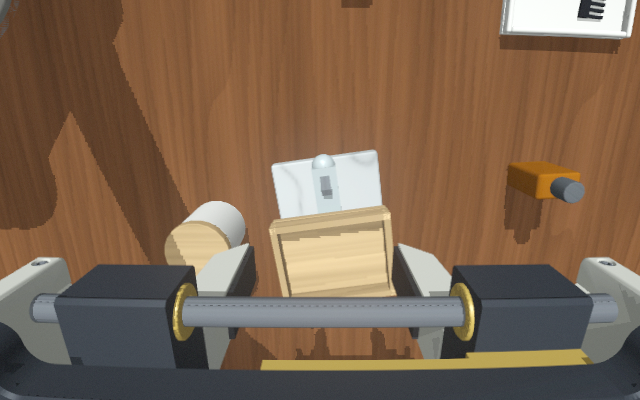

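The stand is turned by several degrees: plinth front corners at (273,164) and (376,150), stub nose at (323,155), button at (326,187), dish rim from (272,222) to (388,208). I'll enlarge it to pick the edges.

Run:
```python
import cv2,numpy as np
im=cv2.imread('pics/w4.png')[140:230,260:400]
a=cv2.resize(im,None,fx=5.7,fy=5.7,interpolation=cv2.INTER_CUBIC)
a=cv2.createCLAHE(3,(4,4)).apply(cv2.cvtColor(a,cv2.COLOR_BGR2GRAY))
for k in range(0,140,10): cv2.putText(a,str(260+k),(int(k*5.7),10),0,.35,255,1)
for k in range(10,90,10): cv2.putText(a,str(140+k),(0,int(k*5.7)),0,.35,255,1)
cv2.imwrite('pics/w4c.png',a)
```

```text
(no output)
```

View pics/w4c.png

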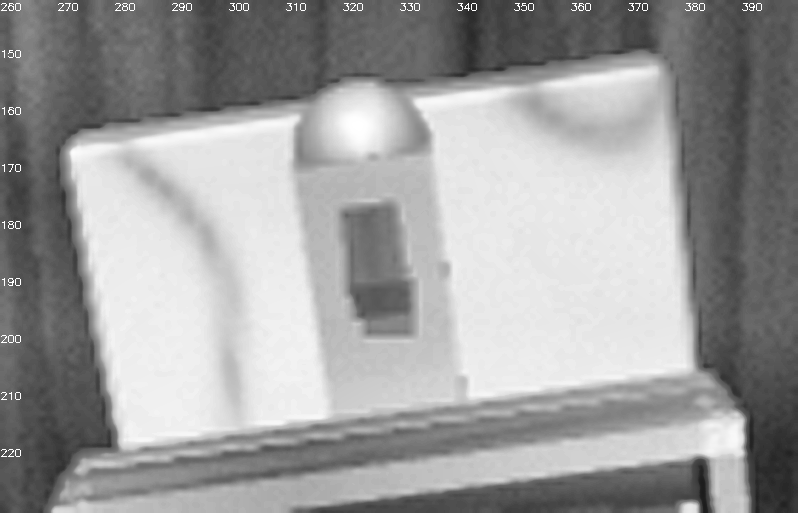

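Run:
```python
from h import *
m=dict(np.load('w4.npz'))
f=lambda x,y,z: onz(m,260+x/5.7-.4,140+y/5.7-.4,z)
def L(n,a,b,z):
    p,q=f(*a,z),f(*b,z);d=p-q;print(n,p[:2].round(4),q[:2].round(4),'yaw',np.degrees(np.arctan2(d[1],d[0])).round(2));return p,q
l=L('stubL',(296,168),(330,410),.0825);r=L('stubR',(432,165),(458,400),.0825)
print('width',np.linalg.norm(l[0]-r[0]),'shoulder mid',(l[0]+r[0])/2,'far mid',(l[1]+r[1])/2)
L('plinL',(70,150),(118,445),.018);L('plinR',(665,70),(695,370),.018)
a,b=L('front',(660,70),(75,148),.018);print(np.linalg.norm(a-b),(a+b)/2)
L('dish',(740,410),(55,505),.138)
print('button',f(377,250,.0855),'nose',f(362,80,.07))
s=robot.camera_model('scene');print('scene stub chk',onz(s,135+632/3.6,130+178/3.6,.0825))
for p in((362,80),):pass
```

```text
stubL [ 0.4447 -0.2395] [ 0.4507 -0.2856] yaw 97.39
stubR [ 0.4692 -0.2389] [ 0.4746 -0.2836] yaw 96.91
width 0.024460762350824256 shoulder mid [ 0.45695197 -0.23923639  0.0825    ] far mid [ 0.46264249 -0.28458277  0.0825    ]
plinL [ 0.3945 -0.2496] [ 0.4023 -0.3164] yaw 96.71
plinR [ 0.5204 -0.2322] [ 0.5301 -0.2986] yaw 98.39
front [ 0.5193 -0.2322] [ 0.3956 -0.2491] yaw 7.78
0.12489474147630795 [ 0.4574268  -0.24069261  0.018     ]
dish [ 0.5161 -0.2662] [ 0.4076 -0.2824] yaw 8.51
button [ 0.45932871 -0.25395049  0.0855    ] nose [ 0.45657439 -0.22571344  0.07      ]
scene stub chk [0.45220301 0.04944953 0.0825    ]
```

Call:
arm_command:
  moves:
    - [[0.03,0.003,0],[0,0,-0.022],0.06]
    - [[0.075,0.007,0.0],[0,0,-0.022],0.06]
    - [[0.12,0.011,0.01],[0,0,-0.022],0.06]
    - [[0.165,0.015,0.03],[0,0,-0.022],0.06]
    - [[0.21,0.019,0.05],[0,0,-0.022],0.06]

```text
time: 7.45
tool_pos: [0.4767, -0.0373, 0.2201]
tool_rot: [3.14, 0.0, 1.593]
contact_force: [0.9, 0.1, 0.4]
opening: 0.0602
grip_force: 0.0
```

Call:
arm_command:
  moves:
    - [[0.045,0.004,0.03],[0,0,0],0.06]
    - [[0.09,0.008,0.06],[0,0,0],0.06]
    - [[0.12,0.01,0.09],[0,0,0],0.06]
    - [[0.131,0.0105,0.11],[0,0,0],0.06]
    - [[0.131,0.0105,0.13],[0,0,0],0.06]

```text
time: 7.95
tool_pos: [0.4836, 0.0944, 0.089]
tool_rot: [-3.141, -0.0, 1.597]
contact_force: [0.3, -0.1, -0.5]
opening: 0.06
grip_force: 0.0
```

Call:
arm_command:
  moves:
    - [[0,0,0],[0,0,0],0.06]
    - [[0,0,0],[0,0,0],0.06]
    - [[0,0,0],[0,0,0],0.06]
    - [[0,0,0],[0,0,0],0.06]
    - [[0,0,0],[0,0,0],0.06]

```text
time: 8.45
tool_pos: [0.4846, 0.0919, 0.0911]
tool_rot: [3.14, -0.0, 1.593]
contact_force: [-0.8, 0.2, 0.0]
opening: 0.0602
grip_force: 0.0
```

```bash
python3 -c "
from h import *
go([.4873,.093,.005],1.594)"
```

```text
t 8.45 pos [0.4846 0.0919 0.0911] rot [ 3.1398e+00 -1.0000e-04  1.5928e+00] shift [0.001  0.0025 0.0861] turn [ 0.0018 -0.0001 -0.0012]
```

Call:
arm_command:
  moves:
    - [[0.001,0.0025,0.03],[0,0,0],0.06]
    - [[0.001,0.0025,0.06],[0,0,0],0.06]
    - [[0.001,0.0025,0.08],[0,0,0],0.06]
    - [[0.001,0.0025,0.086],[0,0,0],0.06]
    - [[0.001,0.0025,0.086],[0,0,0],0.06]
  squeeze: 40

```text
time: 8.95
tool_pos: [0.4864, 0.0931, 0.004]
tool_rot: [-3.141, -0.0, 1.593]
contact_force: [0.0, -0.5, 0.2]
opening: 0.0597
grip_force: 0.0
```

Call:
arm_command:
  moves:
    - [[0,0,0],[0,0,0],0.02]
    - [[0,0,0],[0,0,0],0.02]
    - [[0,0,0],[0,0,0],0.02]
    - [[0,0,0],[0,0,0],0.02]
    - [[0,0,0],[0,0,0],0.02]

```text
time: 9.45
tool_pos: [0.4872, 0.0933, 0.0049]
tool_rot: [3.14, -0.0, 1.594]
contact_force: [-1.3, -0.0, 5.6]
opening: 0.0337
grip_force: 40.0
```

Run:
```python
from h import *
u=np.array([-.1305,.9914]);S=np.array([.4578,-.2392])
p=S+u*(12+40+131)/1e3; print(p,S+u*.041); o=robot.observe();print(o['tool_pos'][2],o['grip_force'],o['opening'])
go([p[0],p[1],o['tool_pos'][2]+.053],np.radians(97.5))
```

```text
[ 0.4339185 -0.0577738] [ 0.4524495 -0.1985526]
0.004939165647758047 39.99777887016535 0.03369653619670895
t 9.45 pos [0.4872 0.0933 0.0049] rot [ 3.1399e+00 -1.0000e-04  1.5937e+00] shift [-0.1498 -0.0566 -0.0531] turn [ 0.0017  0.     -0.108 ]
```

Call:
arm_command:
  moves:
    - [[0,0,-0.015],[0,0,0],0.02]
    - [[0,0,-0.035],[0,0,0],0.02]
    - [[-0.02,-0.007,-0.053],[0,0,-0.03],0.02]
    - [[-0.055,-0.02,-0.053],[0,0,-0.07],0.02]
    - [[-0.095,-0.035,-0.053],[0,0,-0.108],0.02]

```text
time: 9.95
tool_pos: [0.4536, -0.0028, 0.0576]
tool_rot: [3.14, 0.0, 1.705]
contact_force: [0.3, -0.2, -2.3]
opening: 0.0336
grip_force: 40.0
```

```bash
python3 -c "
from h import *
go([.4339,-.0578,.058],np.radians(97.5))"
```

```text
t 9.95 pos [ 0.4536 -0.0028  0.0576] rot [3.1404e+00 2.0000e-04 1.7054e+00] shift [-0.0519 -0.0269 -0.0004] turn [0.0012 0.0002 0.0037]
```

Call:
arm_command:
  moves:
    - [[-0.03,-0.015,0],[0,0,0],0.02]
    - [[-0.048,-0.025,0],[0,0,0],0.02]
    - [[-0.052,-0.027,0],[0,0,0],0.02]
    - [[-0.052,-0.027,0],[0,0,0],0.02]
    - [[-0.052,-0.027,0],[0,0,0],0.02]

```text
time: 10.45
tool_pos: [0.4339, -0.0569, 0.0571]
tool_rot: [3.142, -0.0, 1.702]
contact_force: [-0.2, 0.1, -2.3]
opening: 0.0337
grip_force: 40.0
```

Run:
```python
from h import *
go([.4339,-.0578,.058],np.radians(97.5))
m,a=snap('scene','s3.png');n,b=snap('side','d3.png')
a=cv2.resize(a[140:230,150:310,::-1],None,fx=5,fy=5,interpolation=2)[:,:,:];
b=cv2.resize(b[90:240,290:410,::-1],None,fx=3.5,fy=3.5,interpolation=2)
cv2.imwrite('pics/s3c.png',a);cv2.imwrite('pics/d3c.png',b)
```

```text
t 10.45 pos [ 0.4339 -0.0569  0.0571] rot [ 3.1416e+00 -4.0000e-04  1.7017e+00] shift [-0.0009 -0.0002 -0.0009] turn [ 0.     -0.0004  0.    ]
```

View pics/s3c.png

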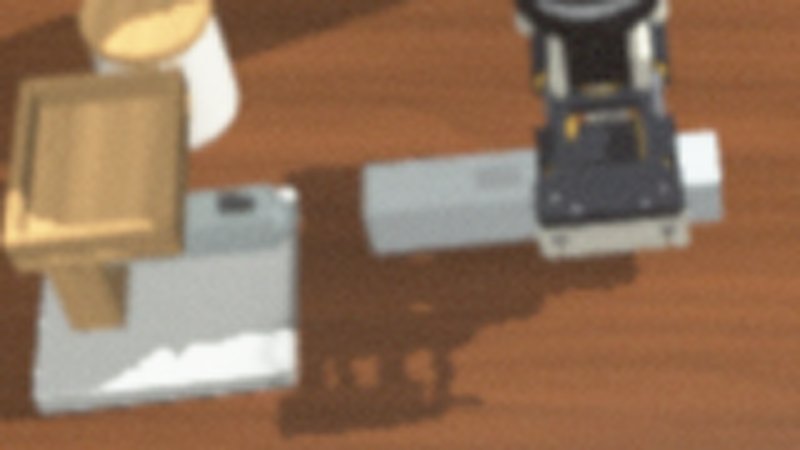

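Run:
```python
from h import *
m=robot.camera_model('scene'); f=lambda x,y,z: onz(m,150+x/5-.4,140+y/5-.4,z)[:2]
for n,x in(('bar',(370,420,470,520)),):
    for c in x:
        print(c,[round(float(t),4) for t in (*f(c,168-(c-363)*.105,.087),*f(c,207-(c-363)*.105,.087))])
print('stub back',f(195,192,.0825),f(285,188,.0825),'front',f(190,229,.0825),f(290,220,.0825))
im=cv2.imread('pics/s3.png').astype(int)
for u in(190,200,206): print(u,[tuple(im[v,u]) and int(im[v,u].sum()/3) for v in range(172,194)])
for u in(226,232,240,250): print(u,[int(im[v,u].sum()/3) for v in range(166,194)],[int(im[v,u,2]-im[v,u,0]) for v in range(166,194)])
u=np.array([-.1305,.9914]);S=np.array([.4578,-.2392])
# predicted: project my bar top and stub top edges
n=np.array([u[1],-u[0]])
for s in(-10,-25): print('stub pred',[np.round(proj(m,[*(S+u*s/1e3+n*k),.0825]),1) for k in(-.0125,.0125)])
T=np.array([.4339,-.0569])
for s in(-125,-110,-80,-60): print('bar pred',[np.round(proj(m,[*(T+u*s/1e3+n*k),.087]),1) for k in(-.017,.017)])
```

```text
370 [0.4361, -0.1859, 0.463, -0.1823]
420 [0.4322, -0.1592, 0.4592, -0.156]
470 [0.4282, -0.1325, 0.4553, -0.1296]
520 [0.4243, -0.1057, 0.4515, -0.1031]
stub back [ 0.45043683 -0.27982844] [ 0.44725822 -0.23131943] front [ 0.47575303 -0.27796621] [ 0.46918521 -0.22521011]
190 [103, 99, 100, 103, 103, 116, 146, 163, 169, 169, 169, 169, 169, 163, 156, 155, 154, 153, 157, 169, 179, 185]
200 [103, 101, 102, 104, 117, 149, 157, 135, 117, 121, 143, 160, 160, 155, 153, 154, 150, 154, 168, 178, 184, 184]
206 [99, 101, 98, 94, 105, 155, 205, 196, 174, 165, 171, 174, 168, 157, 150, 149, 158, 172, 178, 181, 182, 181]
226 [107, 108, 110, 108, 109, 106, 124, 159, 176, 177, 176, 178, 177, 178, 174, 177, 166, 160, 157, 157, 154, 154, 156, 148, 122, 89, 74, 71] [97, 96, 93, 92, 91, 78, 38, 6, -5, -6, -5, -6, -5, -5, -8, -5, -4, -5, -3, -3, -3, -3, -2, 1, 13, 33, 45, 49]
232 [110, 108, 106, 106, 102, 123, 156, 176, 177, 177, 177, 176, 176, 178, 175, 172, 164, 158, 158, 155, 157, 154, 154, 137, 101, 81, 76, 68] [92, 95, 94, 87, 87, 57, 15, -2, -6, -7, -4, -4, -5, -4, -7, -4, -3, -3, -3, -4, -5, -4, -
[... 162 characters left out ...]
 [93, 94, 93, 93, 74, 34, 6, -5, -7, -4, -5, -6, -4, -5, -5, -5, -6, -6, -5, -4, -5, -4, 1, 16, 41, 52, 53, 55]
250 [101, 101, 103, 111, 140, 165, 170, 164, 162, 158, 158, 166, 174, 173, 165, 157, 158, 157, 159, 162, 156, 145, 108, 78, 68, 65, 67, 67] [88, 88, 87, 70, 38, 7, -4, -5, -4, -3, -2, -6, -7, -5, -4, -4, -4, -5, -4, -6, -4, 0, 16, 40, 47, 52, 52, 53]
stub pred [array([199.5, 177. ]), array([199.2, 184.2])]
stub pred [array([193.9, 177.5]), array([193.5, 184.8])]
bar pred [array([224.8, 172.3]), array([224.8, 182.1])]
bar pred [array([230.3, 171.8]), array([230.4, 181.5])]
bar pred [array([241.4, 170.7]), array([241.7, 180.5])]
bar pred [array([248.8, 170. ]), array([249.2, 179.7])]
```

The scene view shows the bar held level just off the stub: mouth at crop (365,210), stub nose at crop (297,200). My predicted edges match the picture to about 0.3 px, so they are in line. Now I insert it.

Call:
arm_command:
  moves:
    - [[-0.008,0,-0.0005],[0,0,0],0.02]
    - [[-0.018,0,-0.0005],[0,0,0],0.02]
    - [[-0.028,0,-0.0005],[0,0,0],0.02]
    - [[-0.037,0,-0.0005],[0,0,0],0.02]
    - [[-0.045,0,-0.0005],[0,0,0],0.02]

```text
time: 11.05
tool_pos: [0.4398, -0.1033, 0.0577]
tool_rot: [3.141, -0.0, 1.701]
contact_force: [0.2, -0.2, -1.9]
opening: 0.0339
grip_force: 40.0
```

Call:
arm_command:
  moves:
    - [[-0.003,0,0],[0,0,0],0.02]
    - [[-0.006,0,0],[0,0,0],0.02]
    - [[-0.009,0,0],[0,0,0],0.02]
    - [[-0.012,0,0],[0,0,0],0.02]
    - [[-0.015,0,0],[0,0,0],0.02]

```text
time: 11.55
tool_pos: [0.4416, -0.1171, 0.0577]
tool_rot: [3.142, -0.0, 1.702]
contact_force: [-0.2, -0.0, -1.0]
opening: 0.0339
grip_force: 40.0
```

Call:
arm_command:
  moves:
    - [[-0.004,0,0],[0,0,0],0.02]
    - [[-0.008,0,0],[0,0,0],0.02]
    - [[-0.012,0,0],[0,0,0],0.02]
    - [[-0.016,0,0],[0,0,0],0.02]
    - [[-0.02,0,0],[0,0,0],0.02]

```text
time: 12.05
tool_pos: [0.4445, -0.1374, 0.0579]
tool_rot: [3.141, 0.001, 1.702]
contact_force: [-0.9, 1.9, 0.2]
opening: 0.0335
grip_force: 40.0
```

Call:
arm_command:
  moves:
    - [[-0.004,0,0],[0,0,0],0.02]
    - [[-0.008,0,0],[0,0,0],0.02]
    - [[-0.012,0,0],[0,0,0],0.02]
    - [[-0.016,0,0],[0,0,0],0.02]
    - [[-0.02,0,0],[0,0,0],0.02]

```text
time: 12.55
tool_pos: [0.4468, -0.157, 0.0577]
tool_rot: [3.142, -0.0, 1.701]
contact_force: [0.4, 2.4, 0.8]
opening: 0.0339
grip_force: 40.0
```

Call:
arm_command:
  moves:
    - [[-0.004,0,0],[0,0,0],0.02]
    - [[-0.008,0,0],[0,0,0],0.02]
    - [[-0.012,0,0],[0,0,0],0.02]
    - [[-0.016,0,0],[0,0,0],0.02]
    - [[-0.02,0,0],[0,0,0],0.02]

```text
time: 13.05
tool_pos: [0.4494, -0.1768, 0.0577]
tool_rot: [3.142, -0.0, 1.702]
contact_force: [0.3, 2.0, 0.1]
opening: 0.0336
grip_force: 40.0
```

Call:
arm_command:
  moves:
    - [[-0.003,0,0],[0,0,0],0.02]
    - [[-0.006,0,0],[0,0,0],0.02]
    - [[-0.009,0,0],[0,0,0],0.02]
    - [[-0.012,0,0],[0,0,0],0.02]
    - [[-0.015,0,0],[0,0,0],0.02]

```text
time: 13.55
tool_pos: [0.4514, -0.1916, 0.0577]
tool_rot: [-3.142, -0.0, 1.702]
contact_force: [-0.7, 2.5, -0.6]
opening: 0.0338
grip_force: 40.0
```

Seven mm are left by estimate, so I go on in small steps and watch the force.

Call:
arm_command:
  moves:
    - [[-0.001,0,0],[0,0,0],0.02]
    - [[-0.002,0,0],[0,0,0],0.02]
    - [[-0.003,0,0],[0,0,0],0.02]
    - [[-0.004,0,0],[0,0,0],0.02]
    - [[-0.005,0,0],[0,0,0],0.02]

```text
time: 14.05
tool_pos: [0.4519, -0.1965, 0.0575]
tool_rot: [-3.141, -0.0, 1.701]
contact_force: [-0.4, 0.7, -2.1]
opening: 0.0337
grip_force: 40.0
```

Call:
arm_command:
  moves:
    - [[-0.0005,0,0],[0,0,0],0.02]
    - [[-0.001,0,0],[0,0,0],0.02]
    - [[-0.0015,0,0],[0,0,0],0.02]
    - [[-0.002,0,0],[0,0,0],0.02]
    - [[-0.002,0,0],[0,0,0],0.02]

```text
time: 14.55
tool_pos: [0.4522, -0.1982, 0.0577]
tool_rot: [-3.142, -0.0, 1.702]
contact_force: [-0.0, 0.3, -2.0]
opening: 0.0337
grip_force: 40.0
```

Run:
```python
from h import *
m,im=snap('scene','s4.png'); go([.4524,-.1986,.0577],1.7017); print(robot.observe()['contact_force'])
w,wi=snap('wrist','w5.png')
n,si=snap('side','d4.png')
# hole/button area in scene: print grey rows along bar top
g=im.astype(int).mean(2)
for v in range(170,188,1): print(v,g[v,175:232:2].astype(int).tolist())
```

```text
t 14.6 pos [ 0.4522 -0.1982  0.0577] rot [-3.1415e+00 -4.0000e-04  1.7015e+00] shift [-0.0004  0.0002 -0.    ] turn [-0.0001 -0.0004 -0.0002]
[-0.01478068  1.65173805 -1.736247  ]
170 [150, 152, 145, 135, 131, 109, 102, 121, 107, 107, 108, 106, 108, 91, 73, 87, 144, 104, 76, 73, 68, 65, 63, 74, 70, 77, 79, 86, 110]
171 [150, 152, 144, 136, 132, 112, 96, 104, 102, 106, 107, 104, 105, 76, 68, 82, 129, 98, 74, 77, 68, 60, 59, 71, 71, 76, 75, 86, 152]
172 [152, 150, 143, 135, 134, 108, 96, 104, 100, 103, 102, 104, 101, 69, 68, 82, 107, 89, 76, 76, 69, 58, 61, 72, 74, 79, 79, 103, 215]
173 [150, 152, 144, 139, 135, 106, 99, 103, 100, 105, 102, 105, 107, 70, 69, 75, 89, 84, 80, 78, 68, 59, 58, 72, 76, 77, 76, 110, 231]
174 [151, 151, 143, 133, 134, 107, 97, 105, 109, 108, 117, 118, 118, 72, 69, 76, 75, 80, 79, 79, 68, 58, 62, 74, 75, 78, 80, 108, 234]
175 [150, 151, 140, 134, 133, 108, 108, 125, 133, 138, 147, 157, 147, 79, 70, 75, 78, 80, 79, 77, 69, 57, 61, 73, 70, 76, 77, 109, 236]
176 [152, 149, 142, 133, 135, 106, 122, 154, 159, 163, 167, 171, 161, 80, 70, 77, 76, 77, 77, 75, 71, 62, 
[... 820 characters left out ...]
 110, 96, 84, 154, 186]
183 [160, 160, 157, 168, 197, 167, 168, 177, 175, 171, 160, 148, 90, 78, 79, 79, 79, 76, 80, 78, 79, 79, 76, 79, 103, 98, 78, 139, 160]
184 [177, 177, 174, 181, 197, 170, 167, 176, 173, 171, 172, 156, 86, 92, 87, 78, 78, 79, 79, 78, 78, 79, 86, 87, 90, 87, 82, 136, 158]
185 [177, 170, 165, 165, 175, 165, 167, 170, 170, 168, 166, 150, 86, 97, 94, 81, 81, 76, 80, 78, 79, 80, 100, 95, 77, 80, 83, 146, 155]
186 [152, 143, 141, 136, 134, 154, 166, 163, 161, 160, 160, 143, 85, 87, 87, 91, 92, 79, 80, 76, 78, 77, 90, 86, 72, 72, 80, 154, 158]
187 [129, 126, 126, 126, 123, 146, 161, 160, 161, 155, 159, 142, 83, 83, 79, 95, 94, 76, 75, 71, 67, 67, 74, 66, 65, 67, 88, 169, 160]
```

The axial force dropped and the upward push vanished, which suggests the button has popped up. A light tug back will show whether it holds.

Call:
arm_command:
  moves:
    - [[0.0005,0,0],[0,0,0],0.02]
    - [[0.001,0,0],[0,0,0],0.02]
    - [[0.0015,0,0],[0,0,0],0.02]
    - [[0.002,0,0],[0,0,0],0.02]
    - [[0.0025,0,0],[0,0,0],0.02]

```text
time: 15.2
tool_pos: [0.4519, -0.1958, 0.0577]
tool_rot: [3.142, -0.0, 1.702]
contact_force: [-0.4, 0.1, -1.5]
opening: 0.0337
grip_force: 40.0
```

Call:
arm_command:
  moves:
    - [[0.0005,0,0],[0,0,0],0.02]
    - [[0.001,0,0],[0,0,0],0.02]
    - [[0.0015,0,0],[0,0,0],0.02]
    - [[0.0015,0,0],[0,0,0],0.02]
    - [[0.0015,0,0],[0,0,0],0.02]

```text
time: 15.7
tool_pos: [0.4517, -0.1944, 0.0577]
tool_rot: [3.142, -0.0, 1.701]
contact_force: [-0.1, -0.7, -2.0]
opening: 0.0335
grip_force: 40.0
```

Call:
arm_command:
  moves:
    - [[0.0003,0,0],[0,0,0],0.02]
    - [[0.0006,0,0],[0,0,0],0.02]
    - [[0.0009,0,0],[0,0,0],0.02]
    - [[0.0012,0,0],[0,0,0],0.02]
    - [[0.0015,0,0],[0,0,0],0.02]

```text
time: 16.2
tool_pos: [0.4518, -0.1936, 0.0578]
tool_rot: [3.141, 0.001, 1.701]
contact_force: [-0.9, -5.8, -3.9]
opening: 0.0334
grip_force: 40.0
```

The button holds: the bar stops with about 6 N against the pull. I push back to mid-play, let go and rise.

Call:
arm_command:
  moves:
    - [[-0.001,0,0],[0,0,0],0.02]
    - [[-0.002,0,0],[0,0,0],0.02]
    - [[-0.003,0,0],[0,0,0],0.02]
    - [[-0.003,0,0],[0,0,0],0.02]
    - [[-0.003,0,0],[0,0,0],0.02]

```text
time: 16.7
tool_pos: [0.4519, -0.1957, 0.0577]
tool_rot: [-3.142, -0.0, 1.702]
contact_force: [0.3, 0.3, -2.5]
opening: 0.0338
grip_force: 40.0
```

Call:
arm_command:
  moves:
    - [[0,0,0],[0,0,0],0.06]
    - [[0,0,0],[0,0,0],0.06]
    - [[0,0,0],[0,0,0],0.06]
    - [[0,0,0],[0,0,0],0.06]
    - [[0,0,0],[0,0,0],0.06]

```text
time: 17.2
tool_pos: [0.452, -0.1959, 0.0578]
tool_rot: [3.141, 0.0, 1.702]
contact_force: [-0.2, 0.3, -0.2]
opening: 0.0596
grip_force: 0.0
```

Call:
arm_command:
  moves:
    - [[0,0,-0.02],[0,0,0],0.06]
    - [[0,0,-0.05],[0,0,0],0.06]
    - [[0,0,-0.09],[0,0,0],0.06]
    - [[0.02,0,-0.13],[0,0,0],0.06]
    - [[0.04,0,-0.16],[0,0,0],0.06]

```text
time: 17.7
tool_pos: [0.447, -0.1562, 0.2201]
tool_rot: [3.14, 0.001, 1.7]
contact_force: [0.7, 0.3, 0.2]
opening: 0.0598
grip_force: 0.0
```

Call:
arm_command:
  moves:
    - [[0,0,0],[0,0,0],0.06]
    - [[0,0,0],[0,0,0],0.06]
    - [[0,0,0],[0,0,0],0.06]
    - [[0,0,0],[0,0,0],0.06]
    - [[0,0,0],[0,0,0],0.06]

```text
time: 18.2
tool_pos: [0.4464, -0.1564, 0.2166]
tool_rot: [-3.14, -0.001, 1.701]
contact_force: [0.1, -0.4, 0.1]
opening: 0.0602
grip_force: 0.0
```

Run:
```python
from h import *
w,a=snap('wrist','w6.png'); m,b=snap('scene','s6.png')
A=cv2.resize(a[60:260,220:420],(400,400),interpolation=2);B=cv2.resize(b[130:230,140:240],(400,400),interpolation=2)
C=cv2.resize(b[110:310,130:450],(640,200*2))[:200*2:2]
o=np.hstack([A,B])
cv2.imwrite('pics/fin.png',np.vstack([o,cv2.resize(b[110:310,130:450],(800,200))])[:,:,::-1])
```

```text
(no output)
```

View pics/fin.png

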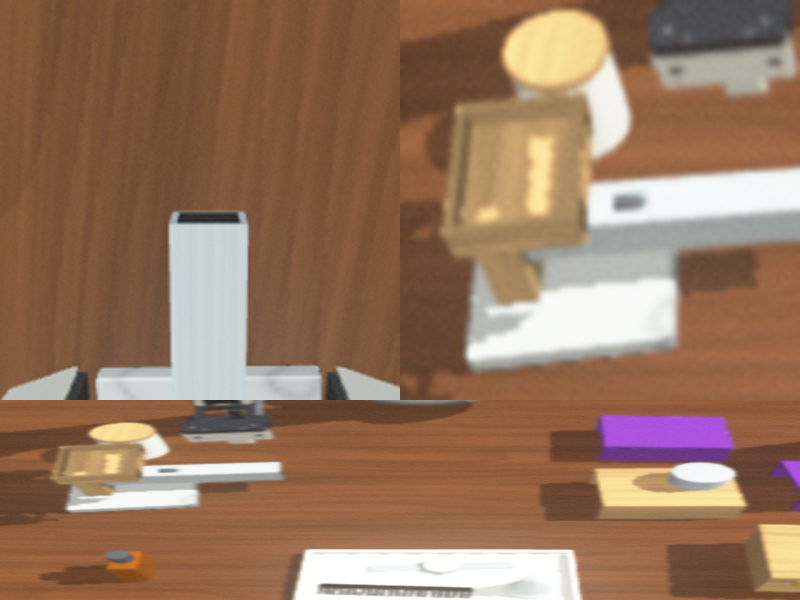

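The bar sits level on the stub under the dish, with the dark button filling the hole at (628,202). The gripper is clear, and the candle, tin, perfume and tray items stand where they were.

```bash
python3 -c "
from cell import robot
print(robot.hand_in())"
```

```text
the job is handed in; nothing more can be done
None
```

I drew the bar out, laid it flat with the hole up, then regripped it and slid it onto the stub until the button caught (it held against a tug of about 6 N); I let go at about 17 s and handed the job in, with the bystanders in view looking unmoved.

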